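# Draw a sleeve into the optical gauge and hold it

### The job

Of the three brass sleeves, fit the middle-sized one (the only snug fit) fully down over the steel spigot on the black spring-return slide, and let go of it with the slide still home. Then pull the slide out by its orange handle until the spigot, with the sleeve on it, stands in line with the red lines on the two gauge heads, and keep it there against the spring: finish while still holding the handle. Leave the other two sleeves, the loupe, the tin and the vial where they stand.

Things in the scene. Friction and masses are not known exactly. Their poses are not given: they have to be found in the camera images.
- sleeve_small: brass sleeve standing on end, outer diameter 24 mm, bore 11 mm, 34 mm tall, about 60 g; origin at the centre of its underside, z up along its axis. Does not go over the spigot
- sleeve_middle: brass sleeve standing on end, outer diameter 30 mm, bore 18 mm, 34 mm tall, about 60 g; origin at the centre of its underside, z up along its axis. This is the one to fit
- sleeve_large: brass sleeve standing on end, outer diameter 36 mm, bore 24 mm, 34 mm tall, about 60 g; origin at the centre of its underside, z up along its axis. Too loose
- middle_centre (a point): centre of the middle sleeve, on its axis at half its height (17 mm above its underside)
- track: fixed aluminium track on the bench, 310 x 56 mm, 18 mm high, with a blue spring housing (to 52 mm high) on its far end; turned somewhat about the vertical, differently each time. Origin on the bench top under the track's centre line; its x axis runs along the track away from the robot, y to the left. The housing lies at x = 84 to 128 mm, a 30 mm high end stop at x = -179 to -173 mm
- slide (a joint): travel of the black slide (44 mm wide, top 33 mm above the bench) along the track, in m: 0 is home, grows as it is pulled toward the robot (along the track's -x), to 0.090 at most. A spring pulls it home with 3.5 N at 0 plus 70 N per m of travel; let go, it runs back
- spigot (a point): foot of the steel spigot, on its axis, at the slide's top face where a fitted sleeve's underside rests (33 mm above the bench). Spigot 15 mm in diameter, 23 mm high, straight for 15 mm then tapering to a 6 mm tip; a white cross line on the slide passes through it. Moves with the slide; axes as the track's; home is at track x = +30 mm
- handle (a point): centre of the top of the orange handle, an upright round post 18 mm in diameter and 42 mm tall (33 to 75 mm above the bench), 120 mm nearer the robot than the spigot along the track; moves with the slide. Axes as the track's
- red_line (a point): the mark: point on the track's centre line, 33 mm above the bench, midway between the two gauge heads and in line with the red lines on their tops; axes as the track's. The heads (one grey, one white, each 24 mm along the track, 28 mm across, 60 mm high) are fixed either side of the track with 74 mm clear between them; the red lines lie 45 to 70 mm nearer the robot than the spigot at home, differently each time
- loupe: black watchmaker's loupe lying on the bench, 54 mm across, 15 mm high; bystander, origin at the centre of its underside
- screw_tin: flat round grey tin, 56 mm across, 15 mm high; bystander, origin at the centre of its underside
- vial: brown vial with black cap, 31 mm across, 54 mm high; bystander, origin at the centre of its underside

How it is judged:
On the way:
1. the middle sleeve is fully down on the spigot and let go, the slide still home (horizontal distance between middle_centre and spigot below 0.005 m and z of middle_centre in the frame of spigot between 0.012 and 0.021 m and angle between sleeve_middle's own z axis and vertical below 0.12 rad and contact force between the fingers and sleeve_middle below 0.05 N and value of joint slide below 0.01 m), for 0.2 s.
At the end, for the whole second after the job is handed in: the middle sleeve stays upright and fully down on the spigot (within 5 mm), untouched by the fingers; the spigot is within 4 mm of the red lines along the track, at rest (under 10 mm/s), and the fingers hold the handle: over 1.5 N of contact, grasp within 60 mm of its top (horizontal distance between middle_centre and spigot below 0.005 m and z of middle_centre in the frame of spigot between 0.012 and 0.021 m and angle between sleeve_middle's own z axis and vertical below 0.12 rad and contact force between the fingers and sleeve_middle below 0.05 N and x of spigot in the frame of red_line between -0.004 and 0.004 m and velocity of joint slide between -0.01 and 0.01 m/s and contact force between the fingers and slide above 1.5 N and distance between the grasp point and handle below 0.06 m); the arm keeps its last pose, push and grip.
It fails at once if the small sleeve is moved more than 20 mm (distance of sleeve_small from where it was at the start of the episode above 0.02 m).
It fails at once if the large sleeve is moved more than 20 mm (distance of sleeve_large from where it was at the start of the episode above 0.02 m).
It fails at once if the loupe is moved more than 20 mm (distance of loupe from where it was at the start of the episode above 0.02 m).
It fails at once if the tin is moved more than 20 mm (distance of screw_tin from where it was at the start of the episode above 0.02 m).
It fails at once if the vial is moved more than 20 mm (distance of vial from where it was at the start of the episode above 0.02 m).
It also fails if it takes over 58 s, if anything falls off the work surface, if the arm or the gripper's body presses on something with over 40 N, if the wrist force passes 120 N, or if a joint passes its speed limit or range.

### The arm

A 6-joint arm with a two-finger parallel gripper is mounted at the origin on a cart in front of the work surface, level with it; the furniture and walls round the work are solid. World frame = base frame: x ahead of the robot, y to its left, z up, the work surface at z = 0. Lengths are in m, angles in rad, forces in N, time in s.
With the tool pointing down it reaches from about 0.35 to 0.875 m from the base axis. Payload 4.2 kg.
Tool frame: the origin (TCP) lies at the very end of the fingers, on their centre line; the grasp point (between the pads) lies 19 mm behind it; z points along the fingers, y is the line along which they close (so a half turn about z gives the same grasp; the last joint's range is limited). The gripper opens to 87 mm and grips with 3 to 60 N. Pads are 19 mm wide; open, the fingers measure 117 mm over their backs; the gripper's body (75 mm by 190 mm) begins 51 mm behind the grasp point.
Start: joints at [-0.904, 0.385, 0.008, 0, -1.194, -0.259], TCP at [0.248, -0.574, 0.223] pointing down, gripper open.
Joint ranges: [-3.14, 3.14], [-1.21, 2.06], [-1.07, 1.41], [-3.16, 2.05], [-2.99, -0.16], [-3.1, 3.1]. Speed limits (rad/s): [2.79, 2.79, 3.14, 3.14, 3.14, 3.14].

### API

Orientations are given as a rotation vector (axis times angle).
In Python, from plant import manip gives the robot as it stands.
- The arm moves only by the tool servo_tool, never from a script. Its argument "moves" is a list of rows, each a list of 6 numbers: the shift along the tool's x, y, z in m, then the turn, a rotation vector about the tool's x, y, z in rad. In form: [[tx, ty, tz, wx, wy, wz], ...]. A call has 1 to 10 rows; each row shifts and turns the commanded pose from where the row before left it, along the tool's axes as they then stand; what a row does not reach is not made up. A row lasts 1/8 s, in which the tool goes at most 62.5 mm and 10.7 degrees, less where a joint would pass 70% of its speed; a pose out of reach is approached as far as the arm can. A call with a gripper value outside its range is refused whole. "jaw" is the opening, from 0 (shut) to 1 (fully open), set as the call begins (left out, the last holds). The fingers move at their own pace and stop on an object; "squeeze" is the grip in N (left out, the last holds). Time passes only in rows, so rows that do not move let the fingers close. It gives the time, the measured TCP pose, the force, the opening and the grip force at its end, in the units of the state.
- manip.sense(): the state, without advancing time (a new reading comes with each control period).
- manip.get_image(name): name is "scene" or "top"; returns a dict with "color" (480x640x3 uint8, red, green, blue), "fx", "fy", "cx", "cy" (pixels), "rvec" (rotation vector, rad) and "tvec" (3), from world to camera coordinates, as OpenCV has them. Camera axes: x right, y down, z forward; pixel columns grow to the right and rows downward; lengths in m; the calibration is good to about 2 mm. A picture is of the moment at which its call begins. There is no depth.
- manip.job_done(): hands the job in; it is judged then, once.
The state is a dict: "t": time; "joint_positions": joint angles; "qvel": joint speeds; "tau": joint torques, N m; "tool_pos": TCP position; "orientation": TCP orientation; "contact_force": force on the tool from outside, world axes, zero at the start; "ft_torque": the same for the moment, N m; "gripper_width": finger opening in m; "gripper_force": force on a finger pad.
Only numpy, scipy, OpenCV 4.12 (cv2) and the standard library are available. Lean on these libraries where they do the work, as an engineer would, in place of code of your own. Each camera call takes 0.05 s, during which the arm holds its last target. There are 200 camera calls.

## Working session

There is one attempt and no reset: what is moved stays moved. The work goes in short steps, Python scripts to look and compute and a tool call to move; the robot and the scene stay as the last step left them, time stands still between calls to the robot, and variables do not carry over. Pictures are saved under pics/ and viewed, at most 10 in all, crops included, and the job is handed in when it is done.

Besides the shell and the picture viewer there is one more tool, called after "Call:" by a JSON object that holds its "api" and its "payload". servo_tool: Moves the arm, as the interface text tells. Its arguments: {"type":"object","properties":{"moves":{"type":"array"},"jaw":{"type":"number"},"squeeze":{"type":"number"}},"required":["moves"]}

```bash
mkdir -p pics; ls; cat > h.py <<'E'
import numpy as np, cv2, pickle
from plant import manip
def grab(n,f):
    d=manip.get_image(n); pickle.dump(d,open(f'pics/{f}.pkl','wb')); cv2.imwrite(f'pics/{f}.png',d['color'][:,:,::-1]); return d
def cam(d):
    R=cv2.Rodrigues(np.array(d['rvec'],float))[0]; t=np.array(d['tvec'],float).ravel(); return R,t
def back(d,u,v,z):
    R,t=cam(d); r=R.T@np.array([(u-d['cx'])/d['fx'],(v-d['cy'])/d['fy'],1]); c=-R.T@t
    return c+r*(z-c[2])/r[2]
def proj(d,p):
    R,t=cam(d); q=R@np.array(p)+t; return d['fx']*q[0]/q[2]+d['cx'],d['fy']*q[1]/q[2]+d['cy']
def load(f): return pickle.load(open(f'pics/{f}.pkl','rb'))
E
python3 - <<'E'
from h import *
for n in('scene','top'):
    d=grab(n,n+'0'); R,t=cam(d); print(n,d['fx'],(-R.T@t).round(3),R.round(2).tolist())
print(manip.sense())
E
```

```text
pics
scene 524.6040299274035 [-0.336  0.419  0.657] [[-0.52, -0.85, -0.02], [-0.42, 0.28, -0.86], [0.74, -0.44, -0.51]]
top 531.6174819635856 [ 0.324 -0.116  1.3  ] [[0.02, -1.0, -0.0], [-0.98, -0.02, -0.18], [0.18, 0.01, -0.98]]
{'t': 0.1, 'joint_positions': array([-9.04383522e-01,  3.85495452e-01,  6.77702142e-03, -4.10865282e-04,
       -1.19399423e+00, -2.58556772e-01]), 'qvel': array([-0.00047113, -0.00070166,  0.00354674,  0.00211278, -0.0007627 ,
        0.00165466]), 'tau': array([-5.67972677e-05, -3.91690457e+01,  1.87934107e+01,  4.23192188e+00,
        1.34125023e-02, -7.81239487e-05]), 'tool_pos': array([ 0.24767905, -0.57325563,  0.22156872]), 'orientation': array([ 6.35890211e-01, -3.07603881e+00, -2.96110458e-03]), 'contact_force': array([ 0.37342285, -0.03577041,  0.38523538]), 'ft_torque': array([-0.00181605, -0.02772558, -0.030571  ]), 'gripper_force': 0.0, 'gripper_width': 0.08722431068857069}
```

View pics/top0.png

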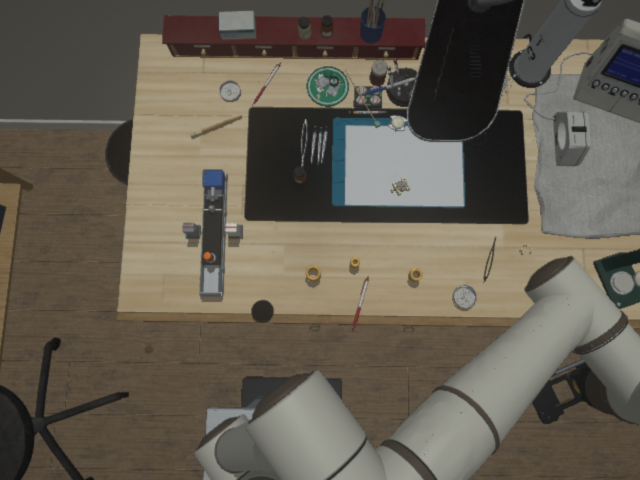

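View pics/scene0.png

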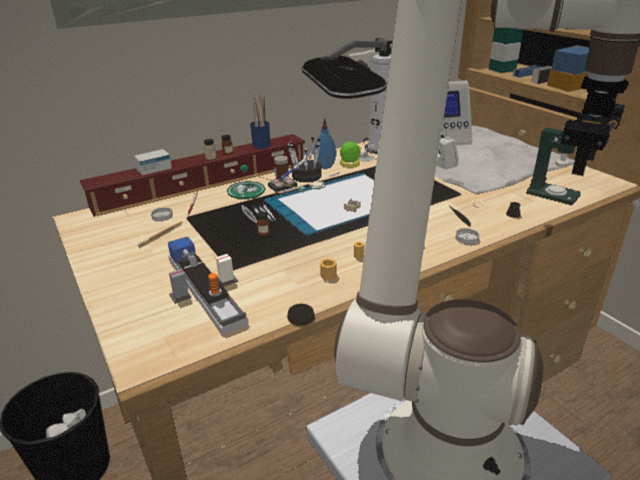

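The top view shows the track at about (212,235), with the handle at (208,257). The three sleeves are near (313,273), (355,263) and (415,275). I'll enlarge both areas.

```bash
python3 - <<'E'
from h import *
im=cv2.imread('pics/top0.png')
a=cv2.resize(im[165:305,170:250],None,fx=4,fy=4,interpolation=cv2.INTER_CUBIC)
b=cv2.resize(im[245:295,295:435],None,fx=3.4,fy=3.4,interpolation=cv2.INTER_CUBIC)
o=np.zeros((560,800,3),np.uint8);o[:560,:320]=a;o[:b.shape[0],322:322+b.shape[1]]=b
cv2.imwrite('pics/crop0.png',o)
d=load('top0')
for u,v in((313,273),(355,263),(415,275)):print(back(d,u,v-1,.034).round(4))
E
```

```text
[ 0.4697 -0.086   0.034 ]
[ 0.4953 -0.1863  0.034 ]
[ 0.4687 -0.3297  0.034 ]
```

View pics/crop0.png

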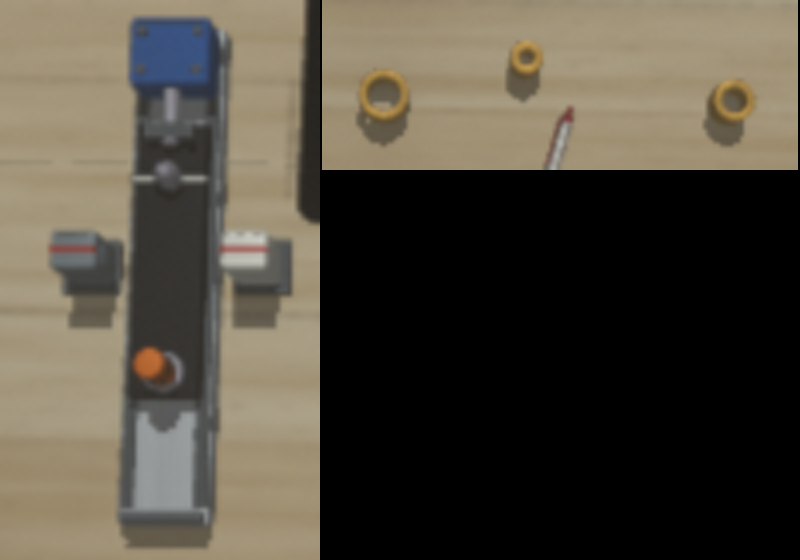

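```bash
python3 - <<'E'
from h import *
d=load('top0')
c=lambda x,y:(170+(x+.5)/4-.5,165+(y+.5)/4-.5)
b=lambda x,y:(295+(x-322+.5)/3.4-.5,245+(y+.5)/3.4-.5)
P=lambda n,uv,z:print(n,back(d,*uv,z).round(4))
P('mid',b(734,100),.034);P('large',b(384,95),.034);P('small',b(526,57),.034)
h=back(d,*c(149,362),.075);l1=back(d,*c(134,179),.033);l2=back(d,*c(207,178.5),.033)
s=(l1+l2)/2;P('sp tip',c(167,174),.056);print('handle',h,'spigot',s,'line',l1,l2,np.linalg.norm(l1-l2))
v=s[:2]-h[:2];print(np.linalg.norm(v),np.degrees(np.arctan2(v[1],v[0])))
r1=back(d,*c(73,250),.06);r2=back(d,*c(244,248.5),.06);print('red',r1,r2,(r1+r2)/2,np.linalg.norm(r1-r2))
P('hous',c(171.5,55),.052)
P('endL',c(120,521),.03);P('endR',c(208,521),.03)
E
```

```text
mid [ 0.4686 -0.3317  0.034 ]
large [ 0.4682 -0.0858  0.034 ]
small [ 0.4967 -0.1855  0.034 ]
sp tip [0.6175 0.1607 0.056 ]
handle [0.50052152 0.16093182 0.075     ] spigot [0.61996657 0.16355532 0.033     ] line [0.61946845 0.18589549 0.033     ] [0.62046469 0.14121516 0.033     ] 0.04469143723644822
0.11947385505246702 1.25824919580755
red [0.5692751  0.21333148 0.06      ] [0.57175359 0.11153273 0.06      ] [0.57051434 0.1624321  0.06      ] 0.10182892083663343
hous [0.6929 0.1629 0.052 ]
endL [0.4111 0.1831 0.03  ]
endR [0.412  0.1307 0.03  ]
```

Call:
{"api": "servo_tool", "payload": {"moves": [[0,0,0,0,0,0.1286],[0,0,0,0,0,0.1286],[0,0,0,0,0,0.1286],[-0.0323,0.0338,0.0143,0,0,0],[-0.0323,0.0338,0.0143,0,0,0],[-0.0323,0.0338,0.0143,0,0,0],[-0.0323,0.0338,0.0143,0,0,0],[-0.0323,0.0338,0.0143,0,0,0],[-0.0323,0.0338,0.0143,0,0,0],[-0.0323,0.0338,0.0143,0,0,0]], "jaw": 0.75}}

```text
t: 1.35
tool_pos: [0.4694, -0.3309, 0.1217]
orientation: [0.035, -3.141, -0.0]
contact_force: [0.1, -1.6, 0.5]
gripper_width: 0.065
gripper_force: 0.0
```

Call:
{"api": "servo_tool", "payload": {"moves": [[0,0,0,0,0,0],[0,0,0,0,0,0]]}}

```text
t: 1.6
tool_pos: [0.4685, -0.3322, 0.1223]
orientation: [0.035, -3.141, -0.0]
contact_force: [-0.6, 0.7, 0.5]
gripper_width: 0.0653
gripper_force: 0.0
```

```bash
cat >> h.py <<'E'
def to(x,y,z,yaw=91.3):
    s=manip.sense(); R=cv2.Rodrigues(np.array(s['orientation']))[0]
    print('tcp',s['tool_pos'].round(4),'yaw y',np.degrees(np.arctan2(R[1,1],R[0,1])).round(2),'tilt',(R[:2,2]).round(4),'F',s['contact_force'].round(2),'t',s['t'],'w',s['gripper_width'])
    print('tool delta',(R.T@(np.array([x,y,z])-s['tool_pos'])).round(4))
E
python3 - <<'E'
from h import *
d=grab('top','top1');to(.4686,-.3317,.01)
grab('scene','scene1')
a=cv2.resize(d['color'][220:320,360:480,::-1],None,fx=4,fy=4,interpolation=cv2.INTER_CUBIC)
b=cv2.resize(load('scene1')['color'][180:280,330:430,::-1],None,fx=4,fy=4,interpolation=cv2.INTER_CUBIC)
cv2.imwrite('pics/c1.png',np.hstack([a[:,:400],b]))
E
```

```text
tcp [ 0.4683 -0.3327  0.1226] yaw y 91.23 tilt [-0.0002 -0.0001] F [-0.32 -0.63  0.25] t 1.65 w 0.06544268765461919
tool delta [-0.0004  0.001   0.1126]
```

View pics/c1.png

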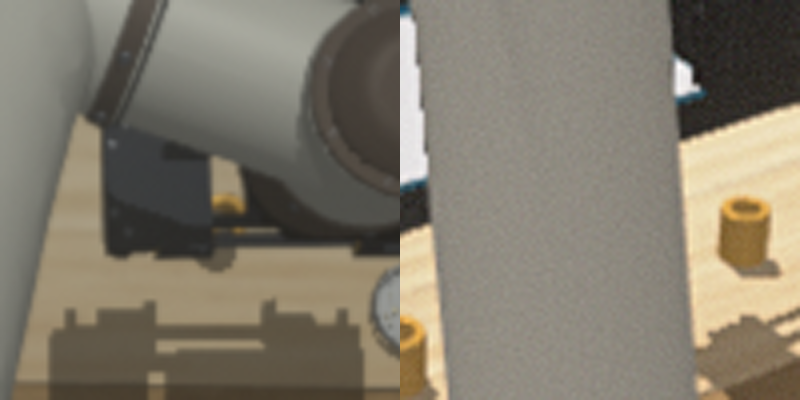

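The top view shows the sleeve partly hidden under the gripper. In the scene view a sleeve top is at about (416,231), so I'll check that against the prediction.

```bash
python3 - <<'E'
from h import *
d=load('scene1')
print('mid',proj(d,(.4686,-.3317,.034)),'small',proj(d,(.4967,-.1855,.034)))
print(back(d,330+345.5/4-.5,180+205.5/4-.5,.034))
E
```

```text
mid (np.float64(416.5146085914448), np.float64(231.69651441201742)) small (np.float64(359.0952374762456), np.float64(243.94354348625527))
[ 0.47242534 -0.3329984   0.034     ]
```

Call:
{"api": "servo_tool", "payload": {"moves": [[-0.001,0.001,0.0144,0,0,0],[0,0,0.0144,0,0,0],[0,0,0.0144,0,0,0],[0,0,0.0144,0,0,0],[0,0,0.0144,0,0,0],[0,0,0.0144,0,0,0],[0,0,0.0144,0,0,0],[0,0,0.0136,0,0,0],[0,0,0,0,0,0]]}}

```text
t: 2.82
tool_pos: [0.4689, -0.3309, 0.0067]
orientation: [0.034, -3.139, -0.002]
contact_force: [0.5, 0.1, 0.2]
gripper_width: 0.0655
gripper_force: 0.0
```

Call:
{"api": "servo_tool", "payload": {"moves": [[0,0,0,0,0,0],[0,0,0,0,0,0],[0,0,0,0,0,0],[0,0,0,0,0,0],[0,0,0,0,0,0],[0,0,0,0,0,0]], "jaw": 0.1, "squeeze": 12}}

```text
t: 3.58
tool_pos: [0.4699, -0.3312, 0.0083]
orientation: [-0.035, 3.141, -0.0]
contact_force: [-0.7, 0.4, 1.8]
gripper_width: 0.0289
gripper_force: 12.0
```

Call:
{"api": "servo_tool", "payload": {"moves": [[0,0,-0.02,0,0,0],[0,0,-0.04,0,0,0],[0,0,-0.04,0,0,0],[0,0,-0.04,0,0,0],[0,0,0,0,0,0]]}}

```text
t: 4.2
tool_pos: [0.4716, -0.332, 0.1516]
orientation: [-0.035, 3.134, -0.005]
contact_force: [0.7, 0.3, -1.5]
gripper_width: 0.0287
gripper_force: 12.0
```

Call:
{"api": "servo_tool", "payload": {"moves": [[-0.0161,0.049,0,0,0,0],[-0.0161,0.049,0,0,0,0],[-0.0161,0.049,0,0,0,0],[-0.0161,0.049,0,0,0,0],[-0.0161,0.049,0,0,0,0],[-0.0161,0.049,0,0,0,0],[-0.0161,0.049,0,0,0,0],[-0.0161,0.049,0,0,0,0],[-0.0161,0.049,0,0,0,0],[-0.0161,0.049,0,0,0,0]]}}

```text
t: 5.45
tool_pos: [0.6193, 0.1637, 0.1464]
orientation: [0.034, -3.139, 0.001]
contact_force: [0.7, 0.3, -0.2]
gripper_width: 0.029
gripper_force: 12.0
```

Call:
{"api": "servo_tool", "payload": {"moves": [[0,0,0.025,0,0,0],[0,0,0.02,0,0,0],[0,0,0.01,0,0,0],[0,0,0,0,0,0],[0,0,0,0,0,0]]}}

```text
t: 6.08
tool_pos: [0.6204, 0.1622, 0.0938]
orientation: [-0.034, 3.14, 0.001]
contact_force: [0.8, 0.5, -0.7]
gripper_width: 0.0287
gripper_force: 12.0
```

```bash
python3 - <<'E'
from h import *
grab('top','top2');d=grab('scene','scene2');to(.619,.1625,.09)
u,v=proj(d,(.619,.1625,.06));u,v=int(u),int(v);print(u,v)
b=cv2.resize(d['color'][v-50:v+50,u-60:u+60,::-1],None,fx=5,fy=5,interpolation=cv2.INTER_CUBIC)
cv2.imwrite('pics/c2.png',b)
E
```

```text
tcp [0.6204 0.1623 0.0941] yaw y 91.25 tilt [0.0017 0.0008] F [-0.72 -0.19 -1.15] t 6.175 w 0.028779150245778252
tool delta [0.0014 0.0002 0.0041]
193 254
```

View pics/c2.png

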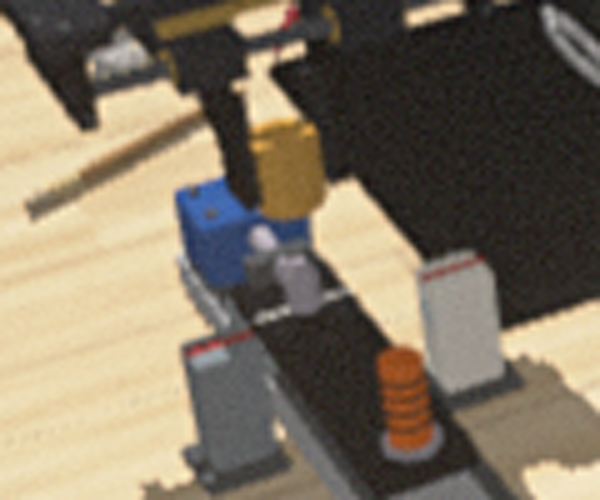

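The scene close-up shows the held sleeve, with its silhouette running from x 253–323 at mid height and lower edge at about (290,218). The spigot tip is at about (294,256) and its foot is on the white line at (304,303).

```bash
python3 - <<'E'
from h import *
d=load('scene2')
c=lambda x,y:(133+(x+.5)/5-.5,204+(y+.5)/5-.5)
k=lambda p:tuple((np.array([5*(p[0]-133),5*(p[1]-204)])+2).round(1))
for p in [(.6204,.1623,.086),(.6204,.1623,.120),(.619,.1625,.056),(.619,.1625,.033),(.499,.160,.075)]: print(p,k(proj(d,p)))
print(back(d,*c(294,258),.055))
l=[back(d,*c(x,y),.033) for x,y in((257,321),(353,291))];print(l,sum(l)/2)
print('handle',back(d,*c(401,358),.075))
print('red',back(d,*c(220,342),.06),back(d,*c(454,267),.06))
# sleeve silhouette ring pts
q=[k(proj(d,(.6204+.015*np.cos(a),.1623+.015*np.sin(a),z))) for z in(.086,.12) for a in np.linspace(0,6.28,60)]
q=np.array(q);print(q[:60].min(0),q[:60].max(0),q[60:].min(0),q[60:].max(0))
E
```

```text
(0.6204, 0.1623, 0.086) (np.float64(292.9), np.float64(201.3))
(0.6204, 0.1623, 0.12) (np.float64(281.5), np.float64(131.5))
(0.619, 0.1625, 0.056) (np.float64(303.3), np.float64(262.7))
(0.619, 0.1625, 0.033) (np.float64(310.6), np.float64(307.5))
(0.499, 0.16, 0.075) (np.float64(408.2), np.float64(358.6))
[0.62641626 0.16416939 0.055     ]
[array([0.62146418, 0.18565799, 0.033     ]), array([0.6214659 , 0.14227901, 0.033     ])] [0.62146504 0.1639685  0.033     ]
handle [0.50091908 0.16222572 0.075     ]
red [0.57334286 0.21356737 0.06      ] [0.57444568 0.11133252 0.06      ]
[256.7 183.1] [329.  219.9] [244.7 113.9] [318.2 149.5]
```

Call:
{"api": "servo_tool", "payload": {"moves": [[-0.0008,0.0012,0.006,0,0,0],[0,0,0.006,0,0,0],[0,0,0.006,0,0,0],[0,0,0.006,0,0,0],[0,0,0.006,0,0,0],[0,0,0,0,0,0]]}}

```text
t: 6.92
tool_pos: [0.6203, 0.1633, 0.0622]
orientation: [0.034, -3.14, 0.001]
contact_force: [-0.5, 1.0, -0.4]
gripper_width: 0.0288
gripper_force: 12.0
```

Call:
{"api": "servo_tool", "payload": {"moves": [[0,0,0.004,0,0,0],[0,0,0.003,0,0,0],[0,0,0,0,0,0],[0,0,0,0,0,0]]}}

```text
t: 7.42
tool_pos: [0.6207, 0.1635, 0.0562]
orientation: [-0.034, 3.141, 0.0]
contact_force: [-0.4, 0.1, -0.1]
gripper_width: 0.0287
gripper_force: 12.0
```

Call:
{"api": "servo_tool", "payload": {"moves": [[0,0,0.004,0,0,0],[0,0,0.004,0,0,0],[0,0,0.004,0,0,0],[0,0,0,0,0,0],[0,0,0,0,0,0]]}}

```text
t: 8.05
tool_pos: [0.6208, 0.1635, 0.044]
orientation: [-0.035, 3.141, 0.0]
contact_force: [0.6, -0.3, -1.2]
gripper_width: 0.029
gripper_force: 12.0
```

Call:
{"api": "servo_tool", "payload": {"moves": [[0,0,0.0015,0,0,0],[0,0,0.001,0,0,0],[0,0,0,0,0,0],[0,0,0,0,0,0]]}}

```text
t: 8.55
tool_pos: [0.6208, 0.1635, 0.0416]
orientation: [-0.035, 3.141, 0.0]
contact_force: [0.8, 0.4, -0.2]
gripper_width: 0.0289
gripper_force: 12.0
```

```bash
python3 - <<'E'
from h import *
d=grab('scene','scene3');to(.6207,.1635,.0413)
b=cv2.resize(d['color'][204:304,133:253,::-1],None,fx=5,fy=5,interpolation=cv2.INTER_CUBIC)
cv2.imwrite('pics/c3.png',b)
E
```

```text
tcp [0.6208 0.1635 0.0416] yaw y 91.26 tilt [0.0003 0.0001] F [ 1.3  -0.15 -0.23] t 8.6 w 0.02863981381979574
tool delta [0.0001 0.     0.0003]
```

View pics/c3.png

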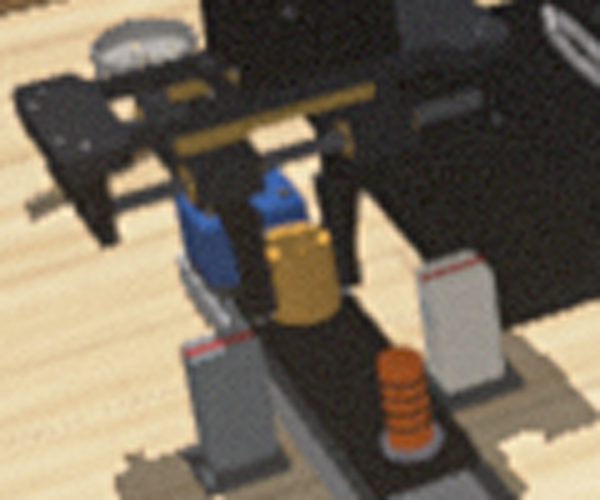

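The sleeve is over the spigot and essentially down, and the slide is home. I'll open the fingers, then rise.

Call:
{"api": "servo_tool", "payload": {"moves": [[0,0,0.0005,0,0,0],[0,0,0,0,0,0],[0,0,0,0,0,0]]}}

```text
t: 8.98
tool_pos: [0.6209, 0.1635, 0.0414]
orientation: [-0.035, 3.141, 0.0]
contact_force: [1.2, -0.5, 2.2]
gripper_width: 0.0288
gripper_force: 12.0
```

Call:
{"api": "servo_tool", "payload": {"moves": [[0,0,0,0,0,0],[0,0,0,0,0,0],[0,0,0,0,0,0],[0,0,0,0,0,0],[0,0,0,0,0,0],[0,0,0,0,0,0]], "jaw": 0.6}}

```text
t: 9.72
tool_pos: [0.6207, 0.1635, 0.0411]
orientation: [0.035, -3.141, 0.0]
contact_force: [-0.9, -0.0, -0.5]
gripper_width: 0.0521
gripper_force: 0.0
```

Call:
{"api": "servo_tool", "payload": {"moves": [[0,0,-0.015,0,0,0],[0,0,-0.025,0,0,0],[0,0,-0.03,0,0,0],[0,0,-0.02,0,0,0],[0,0,0,0,0,0],[0,0,0,0,0,0]]}}

```text
t: 10.48
tool_pos: [0.6201, 0.1633, 0.1306]
orientation: [0.034, -3.14, 0.0]
contact_force: [0.6, -0.0, -0.0]
gripper_width: 0.0521
gripper_force: 0.0
```

```bash
python3 - <<'E'
from h import *
d=grab('scene','scene4');to(.5007,.161,.13)
b=cv2.resize(d['color'][204:304,133:253,::-1],None,fx=5,fy=5,interpolation=cv2.INTER_CUBIC)
cv2.imwrite('pics/c4.png',b)
E
```

```text
tcp [0.62   0.1632 0.1301] yaw y 91.25 tilt [-0.0018 -0.0006] F [ 0.73  0.04 -0.19] t 10.525 w 0.05192436282012658
tool delta [0.1193 0.0004 0.0003]
```

View pics/c4.png

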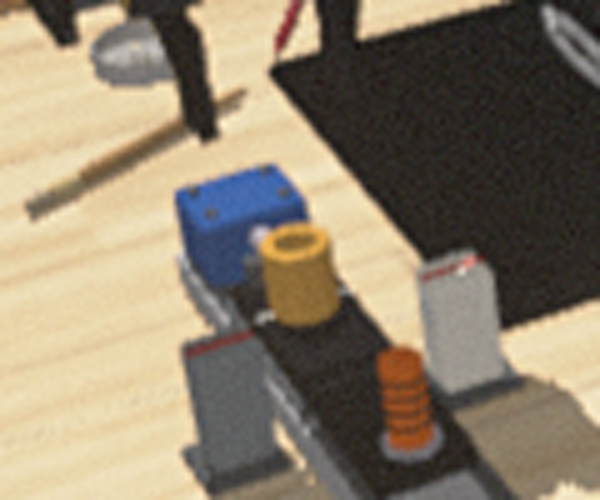

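The sleeve stands upright on the spigot at (298,275), and the slide is home. Next is the handle.

Call:
{"api": "servo_tool", "payload": {"moves": [[0.03,0,0,0,0,0],[0.03,0,0,0,0,0],[0.03,0,0,0,0,0],[0.0293,0,0,0,0,0],[0,0,0,0,0,0],[0,0,0.03,0,0,0],[0,0,0.03,0,0,0],[0,0,0.028,0,0,0],[0,0,0,0,0,0],[0,0,0,0,0,0]]}}

```text
t: 11.78
tool_pos: [0.5023, 0.1612, 0.0435]
orientation: [-0.035, 3.14, 0.0]
contact_force: [0.3, 0.3, 0.1]
gripper_width: 0.0524
gripper_force: 0.0
```

Call:
{"api": "servo_tool", "payload": {"moves": [[0,0,0,0,0,0],[0,0,0,0,0,0],[0,0,0,0,0,0],[0,0,0,0,0,0],[0,0,0,0,0,0],[0,0,0,0,0,0],[0,0,0,0,0,0]], "jaw": 0, "squeeze": 40}}

```text
t: 12.65
tool_pos: [0.5015, 0.1616, 0.0433]
orientation: [-0.035, 3.141, 0.002]
contact_force: [-2.2, 5.4, 2.1]
gripper_width: 0.0168
gripper_force: 40.0
```

Call:
{"api": "servo_tool", "payload": {"moves": [[0.002,0,0,0,0,0],[0.004,0,0,0,0,0],[0.005,0,0,0,0,0],[0.006,0,0,0,0,0],[0.006,0,0,0,0,0],[0.006,0,0,0,0,0],[0.006,0,0,0,0,0],[0.005,0,0,0,0,0],[0.004,0,0,0,0,0],[0.003,0,0,0,0,0]]}}

```text
t: 13.9
tool_pos: [0.4568, 0.161, 0.0433]
orientation: [-0.036, 3.136, 0.004]
contact_force: [6.0, 2.7, -6.5]
gripper_width: 0.0171
gripper_force: 40.0
```

Call:
{"api": "servo_tool", "payload": {"moves": [[0.001,0,0,0,0,0],[0,0,0,0,0,0],[0,0,0,0,0,0],[0,0,0,0,0,0]]}}

```text
t: 14.4
tool_pos: [0.4558, 0.161, 0.0433]
orientation: [-0.036, 3.136, 0.004]
contact_force: [6.2, 3.1, -6.1]
gripper_width: 0.0169
gripper_force: 40.0
```

```bash
python3 - <<'E'
from h import *
d=grab('scene','scene5');e=grab('top','top5');to(.4531,.161,.043)
b=cv2.resize(d['color'][204:304,133:253,::-1],None,fx=5,fy=5,interpolation=cv2.INTER_CUBIC)
a=cv2.resize(e['color'][165:265,185:235,::-1],None,fx=5,fy=5,interpolation=cv2.INTER_CUBIC)[:,:200]
cv2.imwrite('pics/c5.png',np.hstack([b,cv2.resize(e['color'][190:265,175:249,::-1],(200,202)) if 0 else a]))
E
```

```text
tcp [0.4558 0.161  0.0433] yaw y 91.31 tilt [0.005  0.0027] F [ 6.56  2.69 -5.89] t 14.5 w 0.017149181465367154
tool delta [0.0027 0.0001 0.0003]
```

View pics/c5.png

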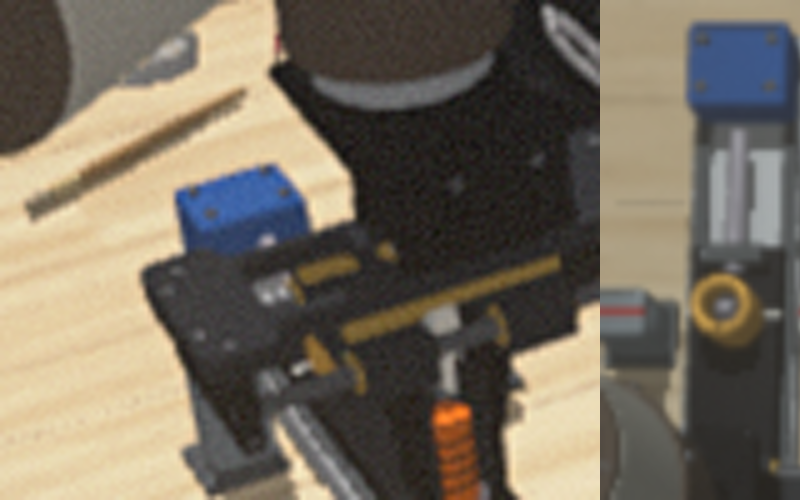

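The top view shows the sleeve's top ring at about (726,309), the white line's right end at (772,314) and the left red line at (622,311).

```bash
python3 - <<'E'
from h import *
e=load('top5')
c=lambda x,y:(185+(x-600+.5)/5-.5,165+(y+.5)/5-.5)
ax=np.array([np.cos(np.radians(1.3)),np.sin(np.radians(1.3))])
for n,p,z in(('sleeve',(726,309),.067),('line',(772,314),.033),('red',(622,311),.06)):
    q=back(e,*c(*p),z);print(n,q.round(4),'along',(q[:2]@ax).round(4))
print('red0 along',np.array([.5705,.1624])@ax, 'home sp', np.array([.6202,.1636])@ax)
E
```

```text
sleeve [0.5704 0.1596 0.067 ] along 0.5739
line [0.5751 0.1447 0.033 ] along 0.5782
red [0.5701 0.2107 0.06  ] along 0.5747
red0 along 0.5740375815908191 home sp 0.6237520140744445
```

```bash
python3 - <<'E'
from h import *
ax=np.array([np.cos(np.radians(1.3)),np.sin(np.radians(1.3))])
def cen(d,box,w,z,n):
    u0,v0,u1,v1=box;im=d['color'][v0:v1,u0:u1].astype(float);W=w(im)
    W[W<.25*W.max()]=0
    vv,uu=np.mgrid[v0:v1,u0:u1];u=(W*uu).sum()/W.sum();v=(W*vv).sum()/W.sum()
    q=back(d,u,v,z);print(n,round(u,2),round(v,2),q.round(4),'along',(q[:2]@ax).round(4))
red=lambda im:np.clip(im[...,0]-im[...,1:].max(2)-15,0,None)
ora=lambda im:np.clip(im[...,0]-im[...,2]-60,0,None)
wh=lambda im:np.clip(im.min(2)-90,0,None)
t=load('top0');s=load('scene2')
cen(t,(181,222,197,233),red,.06,'T redL');cen(t,(224,222,240,233),red,.06,'T redR')
cen(t,(202,250,212,262),ora,.074,'T handle')
cen(t,(203,207,209,213),wh,.033,'T lineL');cen(t,(215,207,222,213),wh,.033,'T lineR')
cen(load('top5'),(217,224,221,231),wh,.033,'T5 lineR')
cen(s,(168,266,187,278),red,.06,'S redL');cen(s,(215,250,232,264),red,.06,'S redR')
cen(s,(183,262,191,270),wh,.033,'S lineL');cen(s,(197,260,206,266),wh,.033,'S lineR')
E
```

```text
T redL 187.36 226.71 [0.5703 0.2146 0.06  ] along 0.575
T redR 230.31 226.7 [0.5719 0.1123 0.06  ] along 0.5743
T handle 206.82 255.17 [0.5006 0.1613 0.074 ] along 0.5041
T lineL 205.11 208.9 [0.6207 0.1811 0.033 ] along 0.6247
T lineR 217.81 209.0 [0.621 0.15  0.033] along 0.6242
T5 lineR 219.03 227.12 [0.5758 0.1447 0.033 ] along 0.5789
S redL 175.39 272.5 [0.5729 0.2162 0.06  ] along 0.5777
S redR 221.86 256.99 [0.5762 0.1141 0.06  ] along 0.5787
S lineL 187.42 266.29 [0.6231 0.1775 0.033 ] along 0.627
S lineR 203.01 261.45 [0.623  0.1421 0.033 ] along 0.6261
```

Call:
{"api": "servo_tool", "payload": {"moves": [[0.001,0,0,0,0,0],[0.001,0,0,0,0,0],[0.001,0,0,0,0,0],[0.0005,0,0,0,0,0],[0,0,0,0,0,0],[0,0,0,0,0,0],[0,0,0,0,0,0],[0,0,0,0,0,0],[0,0,0,0,0,0],[0,0,0,0,0,0]]}}

```text
t: 15.75
tool_pos: [0.4524, 0.1609, 0.0433]
orientation: [-0.036, 3.136, 0.004]
contact_force: [6.5, 2.3, -5.7]
gripper_width: 0.0171
gripper_force: 40.0
```

```bash
python3 - <<'E'
from h import *
e=grab('top','top6');to(.4523,.161,.043);print(manip.sense()['gripper_force'])
d=e;u0,v0,u1,v1=217,225,221,233
im=d['color'][v0:v1,u0:u1].astype(float).min(2);W=np.clip(im-90,0,None);W[W<.25*W.max()]=0
vv,uu=np.mgrid[v0:v1,u0:u1];print(im.round());print(back(d,(W*uu).sum()/W.sum(),(W*vv).sum()/W.sum(),.033))
cv2.imwrite('pics/c6.png',cv2.resize(e['color'][165:265,170:250,::-1],None,fx=5,fy=5,interpolation=cv2.INTER_CUBIC))
E
```

```text
tcp [0.4524 0.161  0.0433] yaw y 91.31 tilt [0.0052 0.0028] F [ 6.28  3.04 -6.07] t 15.8 w 0.0169281166427575
tool delta [0.0001 0.     0.0003]
40.00125638209283
[[ 52.  52.  52.  47.]
 [ 51.  52.  51.  48.]
 [ 50.  55.  54.  49.]
 [ 53.  76.  80.  73.]
 [ 57.  97. 105.  98.]
 [ 51.  71.  76.  70.]
 [ 48.  53.  55.  47.]
 [ 43.  49.  51.  44.]]
[0.57113895 0.14442135 0.033     ]
```

View pics/c6.png

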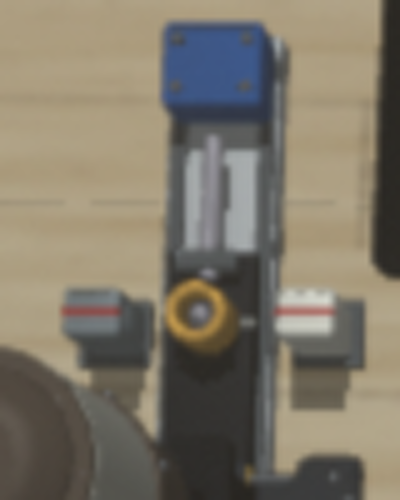

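The sleeve sits at (201,312), level with the red lines at row 311. The white line measures x = 0.571 and the red lines 0.571. The handle is held steady at 40 N, so I'm handing in.

```bash
python3 -c "
from plant import manip
print(manip.job_done())"
```

```text
the job is handed in; nothing more can be done
None
```

The job is handed in at about 15.8 s: the middle sleeve is fully down on the spigot, the spigot measured within about 1 mm of the red lines, and the gripper is still holding the handle at 40 N. The hand-in call gave no pass or fail result.

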